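Lock the eared lid onto the soaking pot

ROBOT

A 6-joint arm with a two-finger parallel gripper is mounted at the origin on a cart in front of the work surface, level with it; the furniture and walls round the work are solid. World frame = base frame: x ahead of the robot, y to its left, z up, the work surface at z = 0. Lengths are in m, angles in rad, forces in N, time in s.
With the tool pointing down it reaches from about 0.4 to 0.825 m from the base axis. Payload 7 kg.
Tool frame: the origin (TCP) lies on the mounting face of the last link; the fingertips stand 173 mm ahead of it and the grasp point (between the pads) lies 155 mm ahead of it; z points along the fingers, y is the line along which they close (so a half turn about z gives the same grasp; the last joint's range is limited). The gripper opens to 85 mm and grips with 20 to 120 N. Pads are 22 mm wide; open, the fingers measure 114 mm over their backs; the gripper's body (76 mm by 85 mm) begins 54 mm behind the grasp point. The pads swing forward as they close: fully open they stand 13 mm farther back than shut.
Start: joints at [-0.857, 0.359, 0.012, 0, -1.224, -0.288], TCP at [0.279, -0.615, 0.405] pointing down, gripper open.
Joint ranges: [-3.07, 3.07], [-1.43, 2.12], [-1.02, 1.25], [-3.03, 1.67], [-3.05, -0], [-3.03, 3.03]. Speed limits (rad/s): [2.39, 2.39, 3.01, 3.14, 3.14, 3.14].

INTERFACE

Orientations are given as a 3x3 rotation matrix whose columns are the frame's x, y, z axes.
In Python, from plant import sensors, optics, r gives the robot as it stands.
- The arm moves only by the shell command python3 -m jog 'ROWS' [OPENING]. ROWS is JSON, a list that holds one entry, the list of rows, each a list of 6 numbers: the shift along the tool's x, y, z each as a share of 0.15 m, from -1 to 1, then the turn, a rotation vector about the tool's x, y, z each as a share of 0.5 rad, from -1 to 1. In form: [[[tx, ty, tz, wx, wy, wz], ...]]. A call has 1 to 12 rows; each row is the pose to reach, as a shift and turn from the pose commanded when the call began, along the tool's axes at that moment; what a row does not reach only later rows make up. A row lasts 1/10 s, in which the tool goes at most 50 mm and 8.59 degrees, less where a joint would pass 70% of its speed; a pose out of reach is approached as far as the arm can. A call with a number of a shift or a turn outside -1 to 1 is refused whole. A call with a gripper value outside its range is refused whole. OPENING is the opening, from 0 (shut) to 1 (fully open), set as the call begins (- or left out, the last holds). The fingers move at their own pace and stop on an object; the grip force is fixed at half the most. Time passes only in rows, so rows that repeat a pose let the fingers close. It gives the time, the measured TCP pose, the force, the opening and the grip force at its end, in the units of the state.
- sensors.read_state(): the state, without advancing time (a new reading comes with each control period).
- optics.grab_frame(name): name is "scene" or "top"; returns the picture (480x640x3 uint8, blue, green, red); there is no depth.
- optics.get_calibration(name): a dict with "camera_matrix" (3x3 intrinsics, pixels), "origin" and "rotation" of the camera in the world. Camera axes: x right, y up, looking along -z (the intrinsics and any distortion apply to the point x, -y, -z); pixel columns grow to the right and rows downward; lengths in m; the calibration is good to about 2 mm. A picture is of the moment at which its call begins. get_calibration takes no time and is no camera call.
- r.job_done(): hands the job in; it is judged then, once.
The state is a dict: "time": time; "joints": joint angles; "joint_vel": joint speeds; "joint_torque": joint torques, N m; "eef_pos": TCP position; "orientation": TCP orientation; "ft_force": force on the tool from outside, world axes, zero at the start; "torque": the same for the moment, N m; "opening": opening from 0.0 (shut) to 1.0 (fully open); "gripper_force": force on a finger pad.
Only numpy, scipy, OpenCV 4.12 (cv2) and the standard library are available. Lean on these libraries where they do the work, as an engineer would, in place of code of your own. Each camera call takes 0.05 s, during which the arm holds its last target. There are 200 camera calls.

TASK

Close the steel soaking pot on the bench: take the lid that has two ears, set it down on the rubber ring in the pot's mouth with its ears in the gaps between the two claws, and twist it clockwise (seen from above) by its handle until the ears have run under the claws up to their stops and the lid is drawn down tight. Let go of it, and leave the plain round lid where it stands.

Things in the scene. Friction and masses are not known exactly. Their poses are not given: they have to be found in the camera images.
- lid_grip (a point): Centre of the handle of the eared lid, 37 mm above its underside. Loose steel disc 68 mm across, 9 thick, with two opposite ears 25 wide, 7 thick, reaching 54 mm from the middle. Handle: wooden bar 64 long, 15 thick, 24 to 50 mm above the underside. x along bar and ears, y across (grasp so, fingertips 20 mm or more above the underside to stay above the claws), z up. Half turns alike. About 0.2 kg.
- plain_grip (a point): Centre of the handle of the other lid, which does not fit and is left alone: a plain round steel disc 92 mm across, no ears, same handle and axes, 37 mm above its underside. Either lid may stand in either place.
- pot_mouth (a point): On the axis of the pot (steel, 148 mm across, bolted down), level with the top of its rubber ring (82 mm across), 60 mm above the bench. x: from claw to claw, gaps on +y and -y, z up. The lid goes in from above, ears 55 to 110 degrees anticlockwise of x, 7 mm to spare all round, and rests with handle centre 37 mm above here; turned clockwise until its x lies along this x, it is home, 34 mm above.
- pot_claw (a point): Underside of one of the two like claws, at its low end, 54 mm out on the mouth's x, 4 mm above the mouth. A claw is 46 mm wide, reaches in to 42 mm from the axis, top 17 mm above the mouth. Its ramp falls 7 mm from the entrance to here and draws the ear 3 mm down, to a stop. The rubber ring springs 3 mm under 4 N, 5 at most. The twist needs about 0.4 N m; a locked lid stays by itself.

How it is judged:
At the end, for the whole second after the job is handed in: The eared lid sits level (within 6 degrees) and centred (within 12 mm) in the pot's mouth, its line of ears within 12 degrees of the claws' line, drawn down by the claws so that its handle's centre is 30 to 35.5 mm above the mouth point; the plain lid is within 30 mm of where it stood (angle between the x axis of lid_grip and the x axis of pot_mouth, either way round below 0.21 rad and horizontal distance between lid_grip and pot_mouth below 0.012 m and z of lid_grip in the frame of pot_mouth between 0.03 and 0.0355 m and angle between lid_grip's own z axis and vertical below 0.1 rad and distance of plain_grip from where it was at the start of the episode below 0.03 m); the robot touches nothing.
It fails at once if the plain round lid is moved more than 30 mm (distance of plain_grip from where it was at the start of the episode above 0.03 m).
It also fails if it takes over 40 s, if anything falls off the work surface, if the arm or the gripper's body presses on something with over 40 N, if the wrist force passes 120 N, or if a joint passes its speed limit or range.

## Working session

There is one attempt and no reset: what is moved stays moved. The work goes in short steps, Python scripts to look and compute and a shell command to move; the robot and the scene stay as the last step left them, time stands still between calls to the robot, and variables do not carry over. Pictures are saved under pics/ and viewed, at most 10 in all, crops included, and the job is handed in when it is done.

```bash
mkdir -p pics; ls; python3 - <<'E'
from plant import sensors, optics
import cv2,numpy as np
np.set_printoptions(precision=4,suppress=True)
for n in("scene","top"):
    cv2.imwrite(f"pics/{n}0.png",optics.grab_frame(n)); c=optics.get_calibration(n)
    print(n,c)
s=sensors.read_state();print(s['time'],s['eef_pos'],s['orientation'],s['ft_force'],s['opening'])
E
```

```text
pics
scene {'camera_matrix': array([[497.7167,   0.    , 318.3335],
       [  0.    , 497.7167, 237.7394],
       [  0.    ,   0.    ,   1.    ]]), 'origin': array([-0.0306, -0.6194,  0.4801]), 'rotation': array([[ 0.7767,  0.2504, -0.578 ],
       [-0.6296,  0.3335, -0.7017],
       [ 0.0171,  0.9089,  0.4167]])}
top {'camera_matrix': array([[512.6123,   0.    , 318.3676],
       [  0.    , 512.6123, 247.2979],
       [  0.    ,   0.    ,   1.    ]]), 'origin': array([0.3893, 0.0531, 1.1397]), 'rotation': array([[ 0.0146,  0.9904, -0.1372],
       [-0.9998,  0.0159,  0.0083],
       [ 0.0104,  0.1371,  0.9905]])}
0.1 [ 0.2788 -0.6146  0.4039] [[-0.9107 -0.413  -0.0007]
 [-0.413   0.9107  0.0013]
 [ 0.0001  0.0014 -1.    ]] [-0.3347 -0.2964 -0.3661] 1.0020961735354748
```

View pics/scene0.png

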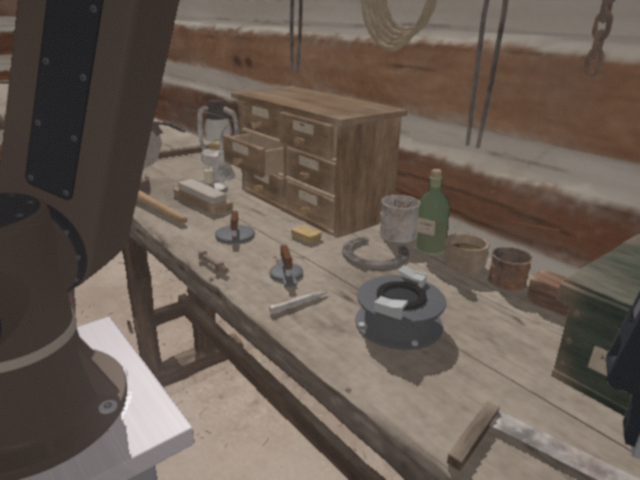

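View pics/top0.png

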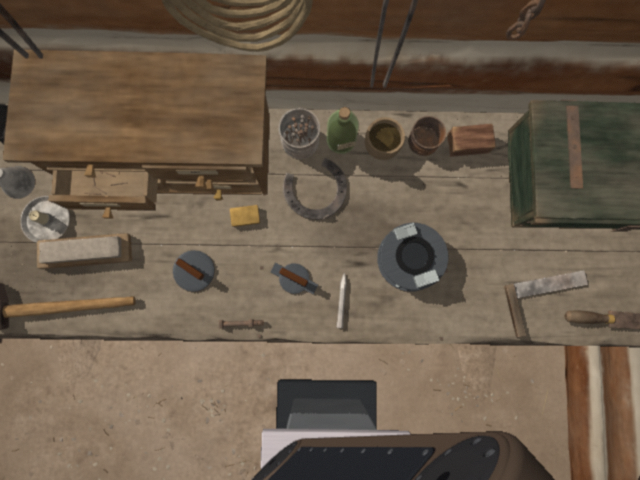

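The top view shows the eared lid at about (294,279) with its bar tilted, the plain lid at (194,271), and the pot at (413,256) with bright claws at (405,231) and (426,279). Next I measure them.

```bash
cat > h.py <<'E'
import cv2,numpy as np
from plant import sensors,optics
np.set_printoptions(precision=4,suppress=True)
def ray(n,u,v,z):
    c=optics.get_calibration(n);K=c['camera_matrix']
    d=np.linalg.inv(K)@[u,v,1]; d=c['rotation']@(d*[1,-1,-1]); o=c['origin']
    return o+d*(z-o[2])/d[2]
def proj(n,p):
    c=optics.get_calibration(n);q=c['rotation'].T@(np.array(p)-c['origin'])
    q=c['camera_matrix']@(q*[1,-1,-1]);return q[:2]/q[2]
def blobs(mask,roi,amin=30):
    x0,y0,x1,y1=roi;m=np.zeros_like(mask);m[y0:y1,x0:x1]=mask[y0:y1,x0:x1]
    cs,_=cv2.findContours(m,cv2.RETR_EXTERNAL,cv2.CHAIN_APPROX_NONE)
    return [c for c in cs if cv2.contourArea(c)>amin]
E
python3 - <<'E'
from h import *
a=cv2.imread('pics/top0.png');hsv=cv2.cvtColor(a,cv2.COLOR_BGR2HSV)
print('handle',hsv[276:283,288:300:3].tolist()); print('disc',hsv[288,285:300:5].tolist(),'ear',hsv[270,277],hsv[289,314])
print('claw',hsv[279,420:432:4].tolist(),hsv[231,400:410:4].tolist(),'rim',hsv[256,386],'bench',hsv[300,250])
c=cv2.hconcat([cv2.resize(a[235:315,260:340],(400,400),interpolation=2),cv2.resize(a[215:295,373:453],(400,400),interpolation=2)])
cv2.imwrite('pics/c1.png',c)
E
```

```text
handle [[[11, 159, 82], [12, 162, 82], [11, 165, 85], [12, 155, 82]], [[11, 147, 71], [11, 166, 83], [12, 172, 80], [12, 164, 84]], [[5, 43, 65], [12, 164, 76], [12, 168, 82], [12, 174, 82]], [[100, 10, 79], [9, 121, 63], [12, 174, 79], [11, 162, 82]], [[105, 6, 80], [0, 21, 60], [10, 154, 71], [12, 167, 81]], [[110, 9, 84], [110, 10, 78], [7, 76, 57], [11, 167, 75]], [[105, 12, 84], [100, 9, 84], [120, 4, 65], [10, 129, 65]]]
disc [[98, 13, 81], [105, 12, 85], [108, 15, 86]] ear [108  15  84] [105  11  48]
claw [[40, 9, 164], [45, 9, 168], [47, 10, 178]] [[42, 9, 144], [42, 9, 142], [40, 9, 162]] rim [98 13 80] bench [ 16  66 131]
```

View pics/c1.png

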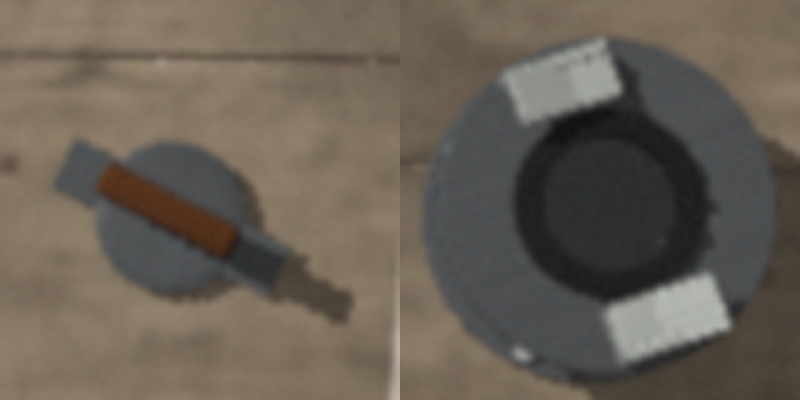

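The crop shows the eared lid with its bar running from upper left to lower right. The pot's two bright claws are clear at upper left and lower right of the mouth.

```bash
python3 - <<'E'
from h import *
a=cv2.imread('pics/top0.png');hsv=cv2.cvtColor(a,cv2.COLOR_BGR2HSV)
brown=cv2.inRange(hsv,(3,110,50),(20,255,120))
claw=cv2.inRange(hsv,(20,0,130),(70,30,255))
for n,roi in(('eared',(265,255,325,305)),('plain',(170,245,220,300))):
    for c in blobs(brown,roi):
        (cx,cy),wh,an=cv2.minAreaRect(c);b=cv2.boxPoints(((cx,cy),wh,an))
        w=np.array([ray('top',u,v,.05) for u,v in b]);e=[w[1]-w[0],w[2]-w[1]];L=max(e,key=np.linalg.norm)
        print(n,(cx,cy),w.mean(0),[np.linalg.norm(x) for x in e],np.degrees(np.arctan2(L[1],L[0])))
P=[]
for c in blobs(claw,(375,215,455,300)):
    (cx,cy),wh,an=cv2.minAreaRect(c);b=cv2.boxPoints(((cx,cy),wh,an))
    w=np.array([ray('top',u,v,.077) for u,v in b]);P.append(w.mean(0));e=[w[1]-w[0],w[2]-w[1]]
    print('claw',(cx,cy),w.mean(0),e,[np.linalg.norm(x) for x in e])
if len(P)==2:
    d=P[1]-P[0];print('pot',(P[0]+P[1])/2,np.linalg.norm(d),np.degrees(np.arctan2(d[1],d[0])))
# black bore
g=cv2.cvtColor(a,cv2.COLOR_BGR2GRAY)
for t in(45,55):
  for c in blobs(cv2.inRange(g,0,t),(385,225,445,290),300):
    e=cv2.fitEllipse(c);print('ring',t,e,ray('top',*e[0],.06),cv2.contourArea(c))
# grey disc of the eared lid
m=cv2.inRange(hsv,(90,3,60),(130,30,110))
for roi in((265,255,325,305),(375,210,455,300)):
  for c in blobs(m,roi,200):
    e=cv2.minEnclosingCircle(c);print('grey',e,ray('top',*e[0],.009 if roi[0]<300 else .06))
E
```

```text
eared (292.9977111816406, 276.57568359375) [0.4766 0.0971 0.05  ] [np.float64(0.013409648729212116), np.float64(0.06218574796507568)] -117.4080990044735
plain (188.76919555664062, 268.34613037109375) [0.4907 0.3192 0.05  ] [np.float64(0.01342237789071178), np.float64(0.061161446072564594)] -122.40039350925316
claw (425.8500061035156, 278.0500183105469) [ 0.4756 -0.1804  0.077 ] [array([ 0.0155, -0.0447,  0.    ]), array([-0.0224, -0.0071,  0.    ])] [np.float64(0.047292529787852054), np.float64(0.023541535763588303)]
claw (405.0, 231.00003051757812) [ 0.5742 -0.1378  0.077 ] [array([ 0.0148, -0.0419,  0.    ]), array([-0.0217, -0.0069,  0.    ])] [np.float64(0.04448554187841167), np.float64(0.022795946153932406)]
pot [ 0.5249 -0.1591  0.077 ] 0.10737609147265738 23.373872317683396
ring 45 ((414.92156982421875, 254.66619873046875), (37.197689056396484, 38.3486213684082), 171.15452575683594) [ 0.5264 -0.1615  0.06  ] 1085.5
ring 55 ((415.1080322265625, 253.9456329345703), (37.685577392578125, 41.72822189331055), 0.8347182869911194) [ 0.528  -0.1619  0.06  ] 1148.0
grey ((294.0, 278.0), 23.6009464263916) [0.4767 0.0964 0.009 ]
grey ((404.0, 260.5), 31.325010299682617) [ 0.5136 -0.1381  0.06  ]
grey ((427.4047546386719, 249.3095245361328), 28.186092376708984) [ 0.5383 -0.1883  0.06  ]
```

```bash
cat > go.py <<'E'
import sys
from h import *
from scipy.spatial.transform import Rotation as Ro
def go(x,y,z,yaw):
    s=sensors.read_state();R=np.array(s['orientation']);a=np.radians(yaw)
    T=np.array([[np.cos(a),np.sin(a),0],[np.sin(a),-np.cos(a),0],[0,0,-1]])
    d=R.T@(np.array([x,y,z])-s['eef_pos'])/.15; w=Ro.from_matrix(R.T@T).as_rotvec()/.5
    m=max(1,abs(d).max(),abs(w).max())
    print('t',round(s['time'],2),'pos',np.array(s['eef_pos']),'yaw',np.degrees(np.arctan2(R[1,0],R[0,0]))%360,'F',np.array(s['ft_force']),'M',np.array(s['torque']),'op',s['opening'],'q',np.array(s['joints']))
    print('full',d,w,'scale',m,'part',d/m,w/m)
go(*map(float,sys.argv[1:5]))
E
python3 go.py .4766 .0968 .33 242.6
```

```text
t 0.1 pos [ 0.2788 -0.6146  0.4039] yaw 204.3916251343541 F [-0.3347 -0.2964 -0.3661] M [ 0.033  -0.019   0.0429] op 1.0020961735354748 q [-0.8569  0.3593  0.0112 -0.0003 -1.2241 -0.2881]
full [-3.1599  3.7739  0.4975] [ 0.0029  0.0007 -1.3337] scale 3.773863564968671 part [-0.8373  1.      0.1318] [ 0.0008  0.0002 -0.3534]
```

```bash
python3 -m jog '[[[-0.84,1,0,0,0,0],[-0.84,1,0,0,0,0],[-0.84,1,0,0,0,0],[-0.84,1,0,0,0,0],[-0.84,1,0,0,0,0]]]' 1
python3 -m jog '[[[-0.84,1,0,0,0,0],[-0.84,1,0,0,0,0],[-0.84,1,0,0,0,0],[-0.84,1,0,0,0,0],[-0.84,1,0,0,0,0]]]'
python3 -m jog '[[[-0.84,1,0,0,0,0],[-0.84,1,0,0,0,0],[-0.84,1,0,0,0,0],[-0.84,1,0,0,0,0],[-0.84,1,0,0,0,0]]]'
python3 go.py .4766 .0968 .30 242.6
```

```text
time: 0.6
eef_pos: [0.3322, -0.4221, 0.4052]
orientation: [[-0.909, -0.416, 0.001], [-0.416, 0.909, 0.001], [-0.001, 0.0, -1.0]]
ft_force: [-0.2, 0.4, 1.3]
opening: 0.996
gripper_force: 0.0
time: 1.1
eef_pos: [0.3854, -0.2338, 0.405]
orientation: [[-0.909, -0.418, 0.001], [-0.418, 0.909, 0.0], [-0.001, -0.0, -1.0]]
ft_force: [1.3, -0.5, 0.7]
opening: 1.001
gripper_force: 0.0
time: 1.6
eef_pos: [0.4385, -0.0453, 0.4048]
orientation: [[-0.909, -0.417, 0.001], [-0.417, 0.909, 0.0], [-0.001, 0.0, -1.0]]
ft_force: [-0.0, -1.0, -0.8]
opening: 0.996
gripper_force: 0.0
t 1.6 pos [ 0.4385 -0.0453  0.4048] yaw 204.65793609584088 F [-0.0338 -0.9773 -0.7955] M [-0.0908 -0.0167 -0.0737] op 0.9960501123101408 q [ 0.3472 -0.0393 -0.474  -0.0001 -1.1353 -1.4876]
full [-0.6251  0.7548  0.6989] [-0.0004  0.0015 -1.3244] scale 1.3244277809460747 part [-0.472   0.5699  0.5277] [-0.0003  0.0011 -1.    ]
```

```bash
python3 -m jog '[[[-0.62,0.75,0.5,0,0,-1],[-0.62,0.75,0.5,0,0,-1],[-0.62,0.75,0.5,0,0,-1],[-0.62,0.75,0.5,0,0,-1],[-0.62,0.75,0.5,0,0,-1]]]' 
python3 go.py .4766 .0968 .195 242.6
python3 - <<'E'
from h import *
a=optics.grab_frame('scene');s=sensors.read_state();R=np.array(s['orientation']);p=np.array(s['eef_pos'])
print('tip px',proj('scene',p+R[:,2]*.16),'lid px',proj('scene',[.4766,.0968,.037]))
hsv=cv2.cvtColor(a,cv2.COLOR_BGR2HSV)
for c in blobs(cv2.inRange(hsv,(3,110,40),(20,255,140)),(262,235,312,275)):
    M=cv2.moments(c);print('handle',M['m10']/M['m00'],M['m01']/M['m00'],M['m00'])
for n,p in(('claw+',[.5249+.0536*.919,-.1591+.0536*.394,.077]),('claw-',[.5249-.0536*.919,-.1591-.0536*.394,.077])):print(n,proj('scene',p))
b=cv2.hconcat([cv2.resize(a[170:330,220:340],(390,520)),cv2.resize(a[255:355,345:455],(410,520))])
cv2.imwrite('pics/s2.png',b)
E
```

```text
time: 2.1
eef_pos: [0.4758, 0.093, 0.328]
orientation: [[-0.599, -0.801, -0.003], [-0.801, 0.599, -0.002], [0.003, 0.001, -1.0]]
ft_force: [0.3, 0.2, -0.4]
opening: 0.998
gripper_force: 0.0
t 2.1 pos [0.4758 0.093  0.328 ] yaw 233.1949617616403 F [ 0.2507  0.1592 -0.4472] M [-0.0526 -0.0042 -0.0744] op 0.9984152435319495 q [ 0.5997  0.1135 -0.5046 -0.0001 -0.9562 -1.242 ]
full [-0.0265  0.0099  0.8864] [ 0.003  -0.0062 -0.3283] scale 1 part [-0.0265  0.0099  0.8864] [ 0.003  -0.0062 -0.3283]
tip px [285.8241 193.9712] lid px [285.5702 256.4253]
handle 285.1947565543071 252.1573033707865 44.5
claw+ [411.2973 269.3515]
claw- [389.4434 298.0042]
```

View pics/s2.png

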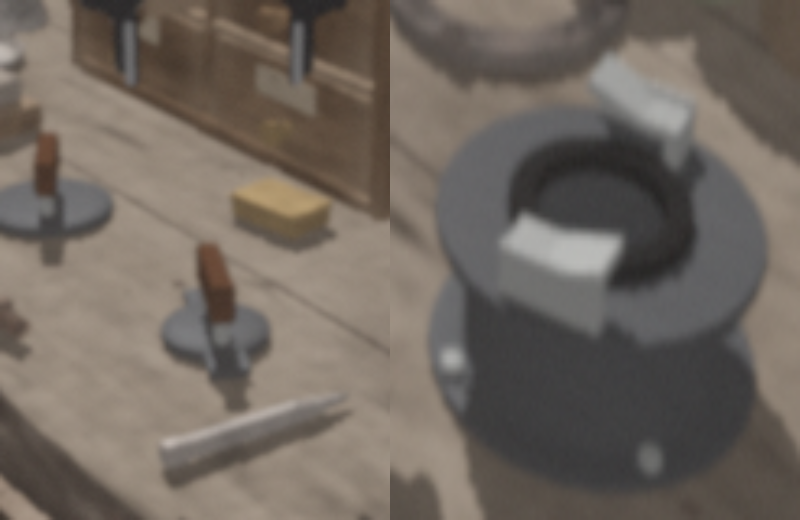

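The eared lid's handle at about (285,252) matches its prediction, and the open fingers hang directly above it. The pot's claws also agree within a few mm.

```bash
python3 -m jog '[[[-0.03,0.01,0.2,0,0,-0.33],[-0.03,0.01,0.4,0,0,-0.33],[-0.03,0.01,0.6,0,0,-0.33],[-0.03,0.01,0.8,0,0,-0.33],[-0.03,0.01,0.88,0,0,-0.33],[-0.03,0.01,0.88,0,0,-0.33]]]' 
python3 go.py .4766 .0968 .195 242.6
```

```text
time: 2.75
eef_pos: [0.4765, 0.0949, 0.1966]
orientation: [[-0.465, -0.886, -0.003], [-0.886, 0.465, -0.002], [0.003, 0.002, -1.0]]
ft_force: [0.4, 0.2, -0.2]
opening: 1.005
gripper_force: 0.0
t 2.75 pos [0.4765 0.0949 0.1966] yaw 242.32148218826063 F [ 0.3867  0.1731 -0.2318] M [-0.0473  0.0398  0.0276] op 1.005383993972304 q [ 0.6024  0.2993 -0.6508 -0.0001 -0.6238 -1.0853]
full [-0.0118  0.0052  0.0108] [ 0.003  -0.0054 -0.0097] scale 1 part [-0.0118  0.0052  0.0108] [ 0.003  -0.0054 -0.0097]
```

Position is good: close, then lift.

```bash
python3 -m jog '[[[-0.01,0.01,0.01,0,0,-0.01],[-0.01,0.01,0.01,0,0,-0.01],[-0.01,0.01,0.01,0,0,-0.01],[-0.01,0.01,0.01,0,0,-0.01],[-0.01,0.01,0.01,0,0,-0.01],[-0.01,0.01,0.01,0,0,-0.01],[-0.01,0.01,0.01,0,0,-0.01],[-0.01,0.01,0.01,0,0,-0.01],[-0.01,0.01,0.01,0,0,-0.01],[-0.01,0.01,0.01,0,0,-0.01]]]' 0
python3 -m jog '[[[0,0,-0.2,0,0,0],[0,0,-0.4,0,0,0],[0,0,-0.6,0,0,0],[0,0,-0.8,0,0,0],[0,0,-0.95,0,0,0],[0,0,-0.95,0,0,0]]]'
python3 go.py .5255 -.160 .335 282
```

```text
time: 3.75
eef_pos: [0.4766, 0.0988, 0.197]
orientation: [[-0.457, -0.89, 0.001], [-0.89, 0.457, 0.0], [-0.001, -0.001, -1.0]]
ft_force: [-1.0, 0.1, 5.7]
opening: 0.165
gripper_force: 59.4
time: 4.35
eef_pos: [0.4769, 0.099, 0.342]
orientation: [[-0.457, -0.89, 0.005], [-0.89, 0.457, 0.003], [-0.005, -0.003, -1.0]]
ft_force: [0.7, -0.3, -2.2]
opening: 0.165
gripper_force: 59.2
t 4.35 pos [0.4769 0.099  0.342 ] yaw 242.8170444211313 F [ 0.7389 -0.3346 -2.1813] M [ 0.0573 -0.0559  0.0151] op 0.16513984959443437 q [ 0.6097  0.0994 -0.4848  0.0007 -0.9808 -1.0845]
full [ 1.3881 -1.077   0.0431] [-0.0095  0.0071 -1.3678] scale 1.388068972868341 part [ 1.     -0.7759  0.031 ] [-0.0069  0.0051 -0.9854]
```

```bash
python3 -m jog '[[[0.7,-0.54,0,0,0,-0.3],[0.7,-0.54,0,0,0,-0.6],[0.7,-0.54,0,0,0,-0.9],[0.7,-0.54,0,0,0,-0.9],[0.7,-0.54,0,0,0,-0.9]]]'
python3 go.py .5255 -.160 .335 282
```

```text
time: 4.85
eef_pos: [0.4998, -0.0331, 0.3375]
orientation: [[-0.027, -1.0, -0.002], [-1.0, 0.027, -0.0], [0.0, 0.002, -1.0]]
ft_force: [0.5, 0.0, -2.7]
opening: 0.165
gripper_force: 59.3
t 4.85 pos [ 0.4998 -0.0331  0.3375] yaw 268.4445364053327 F [ 0.5123  0.0346 -2.6686] M [ 0.0339 -0.0277 -0.013 ] op 0.16512946662233463 q [ 0.3265  0.1299 -0.4598 -0.0005 -0.9831 -0.3534]
full [ 0.8407 -0.1941  0.0167] [ 0.0042 -0.0002 -0.4732] scale 1 part [ 0.8407 -0.1941  0.0167] [ 0.0042 -0.0002 -0.4732]
```

```bash
python3 -m jog '[[[0.84,-0.19,0,0,0,-0.47],[0.84,-0.19,0,0,0,-0.47],[0.84,-0.19,0,0,0,-0.47],[0.84,-0.19,0,0,0,-0.47],[0.84,-0.19,0.1,0,0,-0.47],[0.84,-0.19,0.1,0,0,-0.47],[0.84,-0.19,0.1,0,0,-0.47]]]'
python3 go.py .5255 -.160 .259 282
python3 - <<'E'
from h import *
a=optics.grab_frame('scene');b=optics.grab_frame('top')
cv2.imwrite('pics/p3.png',cv2.hconcat([cv2.resize(a[215:355,335:475],(400,400)),cv2.resize(b[195:315,353:473],(400,400))]))
E
```

```text
time: 5.55
eef_pos: [0.5255, -0.1575, 0.3234]
orientation: [[0.209, -0.978, -0.001], [-0.978, -0.209, 0.0], [-0.0, 0.001, -1.0]]
ft_force: [0.0, 0.1, -2.0]
opening: 0.163
gripper_force: 59.2
t 5.55 pos [ 0.5255 -0.1575  0.3234] yaw 282.0346232251129 F [ 0.0348  0.1121 -1.9756] M [ 0.0254 -0.0696  0.0526] op 0.16322858679480418 q [ 0.0659  0.2214 -0.3803 -0.0001 -0.9704  0.1443]
full [0.0162 0.0029 0.4291] [0.0026 0.0006 0.0012] scale 1 part [0.0162 0.0029 0.4291] [0.0026 0.0006 0.0012]
```

View pics/p3.png

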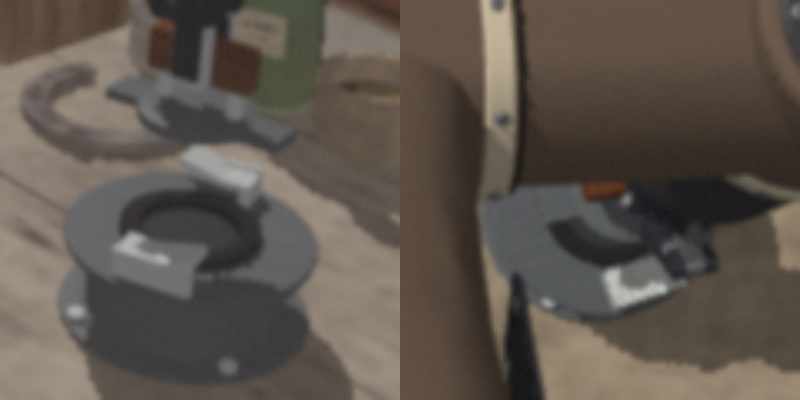

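The eared lid hangs level above the mouth, with its ears (scene about (379,246) and (431,264)) in line with the gaps. Lowering it now.

```bash
python3 -m jog '[[[0.02,0,0.15,0,0,0],[0.02,0,0.25,0,0,0],[0.02,0,0.32,0,0,0],[0.02,0,0.36,0,0,0],[0.02,0,0.36,0,0,0]]]'
python3 go.py .5255 -.160 .256 282
```

```text
time: 6.15
eef_pos: [0.5262, -0.1612, 0.2693]
orientation: [[0.209, -0.978, -0.001], [-0.978, -0.209, -0.0], [-0.0, 0.001, -1.0]]
ft_force: [-0.0, 0.2, -1.5]
opening: 0.164
gripper_force: 59.3
t 6.15 pos [ 0.5262 -0.1612  0.2693] yaw 282.04555772710506 F [-0.0404  0.1528 -1.5232] M [ 0.0006 -0.0604  0.0115] op 0.16385055985035074 q [ 0.0588  0.2842 -0.4397  0.     -0.8478  0.1515]
full [-0.0087  0.003   0.089 ] [0.0017 0.0002 0.0016] scale 1 part [-0.0087  0.003   0.089 ] [0.0017 0.0002 0.0016]
```

```bash
python3 -m jog '[[[0,0,0.04,0,0,0],[0,0,0.07,0,0,0],[0,0,0.085,0,0,0],[0,0,0.085,0,0,0]]]'
python3 go.py .5255 -.160 .256 282
```

```text
time: 6.55
eef_pos: [0.5262, -0.1614, 0.257]
orientation: [[0.208, -0.978, -0.0], [-0.978, -0.208, -0.0], [0.0, 0.0, -1.0]]
ft_force: [-1.3, 1.2, 0.9]
opening: 0.161
gripper_force: 59.7
t 6.55 pos [ 0.5262 -0.1614  0.257 ] yaw 282.0328767324126 F [-1.2927  1.1724  0.8629] M [ 0.4597  0.4208 -0.018 ] op 0.16124472022764227 q [ 0.0583  0.2995 -0.4528  0.0001 -0.8187  0.1517]
full [-0.0102  0.0028  0.0064] [ 0.0004 -0.      0.0011] scale 1 part [-0.0102  0.0028  0.0064] [ 0.0004 -0.      0.0011]
```

```bash
python3 -m jog '[[[0,0,0.01,0,0,0],[0,0,0.01,0,0,0.2],[0,0,0.01,0,0,0.4],[0,0,0.01,0,0,0.6],[0,0,0.01,0,0,0.8],[0,0,0.01,0,0,1],[0,0,0.01,0,0,1]]]'
python3 go.py .5262 -.161 .256 200
```

```text
time: 7.25
eef_pos: [0.5267, -0.1615, 0.2561]
orientation: [[-0.287, -0.958, 0.002], [-0.958, 0.287, -0.0], [-0.0, -0.002, -1.0]]
ft_force: [1.0, 0.3, 2.0]
opening: 0.16
gripper_force: 59.8
t 7.25 pos [ 0.5267 -0.1615  0.2561] yaw 253.31059005461532 F [1.0099 0.2611 1.9881] M [-0.0066 -0.1122 -0.0704] op 0.16018716578056563 q [ 0.0582  0.3007 -0.4537  0.0005 -0.8149 -0.3498]
full [-0.0022  0.0039  0.0004] [-0.0026  0.0018  1.8609] scale 1.8608899516201967 part [-0.0012  0.0021  0.0002] [-0.0014  0.001   1.    ]
```

```bash
python3 -m jog '[[[0,0,0,0,0,0.2],[0,0,0,0,0,0.4],[0,0,0.003,0,0,0.6],[0,0,0.006,0,0,0.8],[0,0,0.01,0,0,1],[0,0,0.01,0,0,1]]]'
python3 go.py .5262 -.161 .2535 200
```

```text
time: 7.85
eef_pos: [0.5268, -0.1614, 0.2546]
orientation: [[-0.709, -0.705, 0.002], [-0.705, 0.709, -0.0], [-0.001, -0.001, -1.0]]
ft_force: [0.6, -0.5, 3.1]
opening: 0.165
gripper_force: 60.1
t 7.85 pos [ 0.5268 -0.1614  0.2546] yaw 224.82592947755495 F [ 0.6309 -0.467   3.1293] M [-0.0097 -0.0996 -0.104 ] op 0.16468782679538518 q [ 0.0583  0.3027 -0.4551  0.0005 -0.8114 -0.8471]
full [0.0006 0.0047 0.0071] [-0.0022  0.0024  0.8666] scale 1 part [0.0006 0.0047 0.0071] [-0.0022  0.0024  0.8666]
```

```bash
python3 -m jog '[[[0,0,0.002,0,0,0.15],[0,0,0.004,0,0,0.3],[0,0,0.006,0,0,0.45],[0,0,0.008,0,0,0.6],[0,0,0.01,0,0,0.7],[0,0,0.01,0,0,0.7]]]'
python3 go.py .5262 -.161 .2535 200
```

```text
time: 8.45
eef_pos: [0.5268, -0.1615, 0.2532]
orientation: [[-0.907, -0.421, 0.002], [-0.421, 0.907, -0.0], [-0.001, -0.001, -1.0]]
ft_force: [-0.1, -0.1, 5.6]
opening: 0.159
gripper_force: 60.3
t 8.45 pos [ 0.5268 -0.1615  0.2532] yaw 204.92061821829398 F [-0.1154 -0.092   5.6427] M [-0.016   0.0322 -0.0187] op 0.15904402110513083 q [ 0.0583  0.3044 -0.4565  0.0007 -0.8081 -1.1946]
full [ 0.0023  0.0046 -0.0018] [-0.002   0.003   0.1718] scale 1 part [ 0.0023  0.0046 -0.0018] [-0.002   0.003   0.1718]
```

```bash
python3 -m jog '[[[0,0,0,0,0,0.08],[0,0,0,0,0,0.16],[0,0,0,0,0,0.2],[0,0,0,0,0,0.2]]]'
python3 go.py .5262 -.161 .2535 200
```

```text
time: 8.85
eef_pos: [0.5268, -0.161, 0.2533]
orientation: [[-0.944, -0.33, 0.002], [-0.33, 0.944, 0.0], [-0.002, -0.0, -1.0]]
ft_force: [-1.0, 4.9, 5.6]
opening: 0.165
gripper_force: 60.6
t 8.85 pos [ 0.5268 -0.161   0.2533] yaw 199.2908088372578 F [-0.9847  4.8633  5.5763] M [1.5659 0.2919 0.4322] op 0.16461014061599819 q [ 0.0591  0.3042 -0.4564 -0.0003 -0.8083 -1.293 ]
full [ 0.0037  0.001  -0.0016] [-0.0007  0.0037 -0.0248] scale 1 part [ 0.0037  0.001  -0.0016] [-0.0007  0.0037 -0.0248]
```

```bash
python3 -m jog '[[[0,0,0,0,0,0.07],[0,0,0,0,0,0.14],[0,0,0,0,0,0.14]]]'
python3 go.py .5262 -.161 .2535 200
```

```text
time: 9.15
eef_pos: [0.5268, -0.1607, 0.2533]
orientation: [[-0.964, -0.267, 0.001], [-0.267, 0.964, -0.0], [-0.001, -0.001, -1.0]]
ft_force: [-2.1, 4.9, 6.4]
opening: 0.168
gripper_force: 86.6
t 9.15 pos [ 0.5268 -0.1607  0.2533] yaw 195.47580292149158 F [-2.054   4.8566  6.3916] M [2.0238 0.5257 2.281 ] op 0.16807257742657156 q [ 0.0598  0.3042 -0.4567  0.0007 -0.8087 -1.361 ]
full [ 0.0045 -0.0009 -0.0013] [-0.0016  0.0022 -0.1579] scale 1 part [ 0.0045 -0.0009 -0.0013] [-0.0016  0.0022 -0.1579]
```

Firm stop reached (2.3 N m). I back the turn off slightly, open and rise.

```bash
python3 -m jog '[[[0,0,0,0,0,-0.08],[0,0,0,0,0,-0.08]]]'
python3 -m jog '[[[0,0,0,0,0,0],[0,0,0,0,0,0],[0,0,0,0,0,0],[0,0,0,0,0,0],[0,0,0,0,0,0],[0,0,0,0,0,0],[0,0,-0.1,0,0,0],[0,0,-0.3,0,0,0],[0,0,-0.6,0,0,0],[0,0,-0.9,0,0,0],[0,0,-0.9,0,0,0]]]' 1
python3 -m jog '[[[-1,1,-0.4,0,0,0],[-1,1,-0.4,0,0,0],[-1,1,-0.4,0,0,0],[-1,1,-0.4,0,0,0],[-1,1,-0.4,0,0,0],[-1,1,-0.4,0,0,0]]]'
python3 - <<'E'
from h import *
a=optics.grab_frame('scene');b=optics.grab_frame('top')
cv2.imwrite('pics/p4.png',cv2.hconcat([cv2.resize(a[215:355,335:475],(400,400)),cv2.resize(b[195:315,353:473],(400,400))]))
hsv=cv2.cvtColor(b,cv2.COLOR_BGR2HSV)
for n,roi,z in(('eared',(385,225,445,290),.107),('plain',(170,245,220,300),.05)):
    for c in blobs(cv2.inRange(hsv,(3,110,40),(20,255,140)),roi):
        w=np.array([ray('top',u,v,z) for u,v in cv2.boxPoints(cv2.minAreaRect(c))]);e=[w[1]-w[0],w[2]-w[1]];L=max(e,key=np.linalg.norm)
        print(n,w.mean(0),[np.linalg.norm(x) for x in e],np.degrees(np.arctan2(L[1],L[0]))%180)
E
```

```text
time: 9.35
eef_pos: [0.5268, -0.1608, 0.2532]
orientation: [[-0.952, -0.306, 0.002], [-0.306, 0.952, -0.0], [-0.001, -0.0, -1.0]]
ft_force: [-1.8, 5.1, 6.3]
opening: 0.162
gripper_force: 65.7
time: 10.45
eef_pos: [0.5277, -0.1618, 0.3943]
orientation: [[-0.955, -0.297, 0.011], [-0.297, 0.955, -0.001], [-0.01, -0.005, -1.0]]
ft_force: [0.7, -0.1, -0.5]
opening: 0.999
gripper_force: 0.0
time: 11.05
eef_pos: [0.6263, 0.0289, 0.4476]
orientation: [[-0.954, -0.299, 0.001], [-0.299, 0.954, 0.0], [-0.001, -0.0, -1.0]]
ft_force: [-0.1, -0.2, -0.2]
opening: 1.003
gripper_force: 0.0
eared [ 0.525  -0.1588  0.107 ] [np.float64(0.017667851442770163), np.float64(0.06234443480358168)] 19.87132939167529
```

View pics/p4.png

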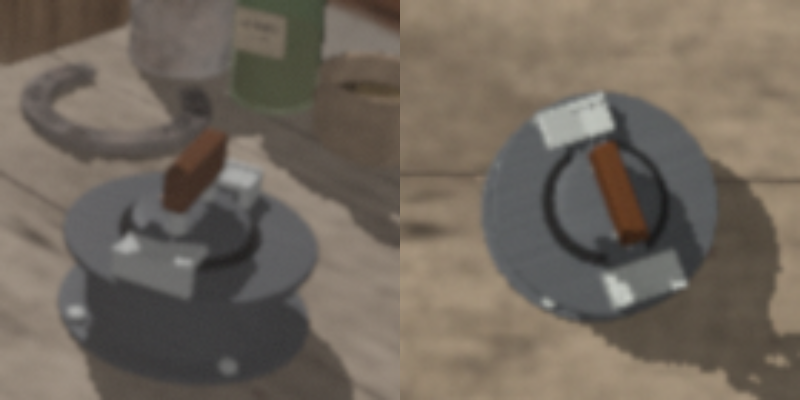

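The lid is home under the claws. Its bar is at about 20°, which matches the claw line, it is centred at (0.525, -0.159), and the gripper is clear.

```bash
python3 -c "
from plant import r
print(r.job_done())"
```

```text
the job is handed in; nothing more can be done
None
```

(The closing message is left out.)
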